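# Hang a gift-shelf bracket on the display upright and lock it

### The arm

A 7-joint arm with a two-finger parallel gripper is mounted at the origin on the work surface. World frame = base frame: x ahead of the robot, y to its left, z up, the work surface at z = 0. Lengths are in m, angles in rad, forces in N, time in s.
With the tool pointing down it reaches from about 0.4 to 0.85 m from the base axis. Payload 10.4 kg.
Tool frame: the origin (TCP) lies at the very end of the fingers, on their centre line; the grasp point (between the pads) lies 19 mm behind it; z points along the fingers, y is the direction in which the jaws open and shut (so a half turn about z gives the same grasp; the last joint's range is limited). The gripper opens to 87 mm and grips with 3 to 60 N. Pads are 19 mm wide; open, the fingers measure 117 mm over their backs; the gripper's body (75 mm by 190 mm) begins 51 mm behind the grasp point.
Start: joints at [1.155, 0.332, -0.065, 1.46, 0.022, 1.35, -0.088], TCP at [0.239, -0.577, 0.223] pointing down, gripper open.
Joint ranges: [-2.6, 2.6], [-0.5, 2.12], [-1.47, 1.34], [0.16, 2.42], [-1.27, 4.41], [0.06, 2.06], [-2.6, 2.6]. Speed limits (rad/s): [2.22, 2.22, 2.79, 2.79, 3.14, 3.14, 3.14].

### API

Orientations are given as a unit quaternion [x, y, z, w].
In Python, from bench import r gives the robot as it stands.
- The arm moves only by the shell command python3 -m crank 'ROWS' [FORCE]. ROWS is JSON, a list of rows, each a list of 3 entries, a list of its own where there are three numbers: the opening, from -1 (shut) to 1 (fully open), so that 0 is half open, then the shift along the tool's x, y, z in mm, then the turn about the tool's z in degrees. A call has 1 to 12 rows; each row is the pose to reach, as a shift and turn from the pose commanded when the call began, along the tool's axes at that moment; what a row does not reach only later rows make up. A row lasts 1/12 s, in which the tool goes at most 41.7 mm and 7.16 degrees, less where a joint would pass 70% of its speed; a pose out of reach is approached as far as the arm can. A call with a gripper value outside its range is refused whole. The fingers move at their own pace and stop on an object; FORCE is the grip in N (left out, the last holds). Time passes only in rows, so rows that repeat a pose let the fingers close. It gives the time, the measured TCP pose, the force and the opening at its end, in the units of the state.
- r.read_state(): the state, without advancing time (a new reading comes with each control period).
- r.camera(name): name is "side" or "top"; returns a dict with "pixels" (384x512x3 uint8, red, green, blue), "fov_y" (degrees; the focal length in pixels is half the picture's height over the tangent of half this angle, whatever the lens; pixels are square), "cx", "cy" (the principal point, pixels), "cam_to_world" (4x4, takes a point from camera to world coordinates). Camera axes: x right, y down, z forward; pixel columns grow to the right and rows downward; lengths in m; the calibration is good to about 2 mm. A picture is of the moment at which its call begins. There is no depth.
- r.close_job(): hands the job in, once; it reports no verdict.
The state is a dict: "time": time; "joint_positions": joint angles; "joint_vel": joint speeds; "joint_torque": joint torques, N m; "ee_pos": TCP position; "eef_rot": TCP orientation; "ft_force": force on the tool from outside, world axes, zero at the start; "torque": the same for the moment, N m; "width": finger opening in m.
Only numpy, scipy, OpenCV 4.12 (cv2) and the standard library are available. Lean on these libraries where they do the work, as an engineer would, in place of code of your own. Each camera call takes 0.05 s, during which the arm holds its last target.

### The job

Pick up the brass shelf bracket, hook it into the slot of the black display upright and press it down (its green thumb pad is there for that) until both red spring catches have snapped in above its steel collar, so that it sits level and fully home, then let go. The slot's exact height has to be found by feel: use a light touch, never force the bracket against the upright (20 N is plenty), and leave the other things on the counter where they are.

Things in the scene. Friction and masses are not known exactly. Their poses are not given: they have to be found in the camera images.
- bracket_grip (a point): Where to grip the loose brass shelf bracket (0.22 kg, stands on the counter): middle of its 10 mm thick web, 34 mm above the underside. x along the arm to the hook end, z up, y across. From here the web spans x -35..+84 mm, top z +22 (+46 beyond x +50); low nose to x -60, top z -12; ledges 40 mm wide, 4 mm thick at the underside, x -60..+55; back plane at x +90
- bracket_back (a point): Point on the bracket's back plane, mid-width, level with the underside of the hook's neck: 90 mm in x and 34 mm in z from bracket_grip, 68 mm above the underside. Same axes. The back plate is 14 mm wide, 80 mm high. When home, this point lies on the slot's lower edge at the front face
- hook_tip (a point): Lowest end of the bracket's steel hook, 11 mm behind (+x) and 34 mm below bracket_back. Same axes. The hook is 8 mm wide and sticks out 14.5 mm from the back plane: a neck 8 mm high, then a downturned tip 7 mm thick, leaving 7.5 mm between tip and back plane for the slotted plate
- collar (a point): Widest level of the bracket's steel collar, on its axis: 17 mm in front of the back plane, 40 mm above the underside. Same axes. A cone: radius 11 mm here, tapering to 7.5 mm 20 mm lower and to 6.5 mm 3.5 mm higher
- bracket_pad (a point): Centre of the top of the green thumb pad (26 mm along the arm, 14 mm wide) on top of the bracket's hook end, 25 mm in front of the back plane, 86 mm above the underside. Same axes. The place to press
- upright: Fixed black display upright: foot 150 x 140 x 12 mm, column, top at 202 mm. Origin under the foot's middle, z up; x points horizontally into the slotted face (the way the hook goes in), y across it. The face is an aluminium plate 6 mm thick, 52 mm wide, 135 mm high, at x = -30 mm, with 20 mm of free space behind. Face and catches are slick. Dark slots below are blanked
- slot_nominal (a point): Point on the plane of the slotted face, y = 0, at the NOMINAL height of the slot's lower edge, 150 mm above the counter; upright's axes. The head with slot and catches is clamped up to 9 mm higher or lower; not measured, to be felt. Slot 13 mm wide, 44 mm high. The hook goes straight in with bracket_back 34 to 36 mm above the true edge until the back plate meets the face, then down
- catch_left (a joint): Red sprung roller (8 mm diameter) on the +y side of the slot, its centre 23 mm below the slot's lower edge, 11 to 23 mm in front of the face. Value in m: 0 = in (16 mm gap between the two), up to 0.006 pushed out. The collar comes to rest on them some 22 mm before home; a press of 6 to 12 N parts them 3 mm each, then they snap back to 0 above it
- catch_right (a joint): The same catch on the -y side
- gold_box: Bystander: gold gift box 100 x 160 x 45 mm, origin under its centre
- ribbon_spool: Bystander: yellow spool, 72 mm across, 34 mm high, origin under its centre
- spare_bracket: Bystander: dark steel spare rail without hook, 120 x 40 x 34 mm, origin under its centre
- sweet_jar: Bystander: amber jar, 80 mm across, 110 mm high, origin under its centre
- screwdriver: Bystander: screwdriver lying on the counter
- candy_bowl: Bystander: white bowl, 110 mm across, 50 mm high, origin under its centre
- burgundy_box: Bystander: dark red box 130 x 90 x 50 mm, origin under its centre
Things that resemble listed ones, but are neither listed nor needed, are in the scene too. What is shaped like the part that bears bracket_grip but purple or turquoise is not meant.

How it is judged:
By the outcome, as a careful person would: the job done as asked, in the order asked, and still so for the second after the job is handed in, with the robot touching nothing.
It also fails if it takes over 72 s, if anything falls off the work surface, if the arm or the gripper's body presses on something with over 40 N, if the wrist force passes 120 N, or if a joint passes its speed limit or range.

## Working session

There is one attempt and no reset: what is moved stays moved. The work goes in short steps, Python scripts to look and compute and a shell command to move; the robot and the scene stay as the last step left them, time stands still between calls to the robot, and variables do not carry over. Pictures are saved under pics/ and viewed, and the job is handed in when it is done.

```bash
ls; mkdir -p pics
python3 - <<'E'
from bench import r
import cv2,numpy as np,json
s=r.read_state();print(s)
for n in("side","top"):
    c=r.camera(n);cv2.imwrite(f"pics/{n}0.png",c["pixels"][:,:,::-1]);print(n,c["fov_y"],c["cx"],c["cy"],np.round(c["cam_to_world"],4).tolist(),[k for k in c])
E
```

```text
pics
{'time': 0.0, 'joint_positions': array([ 1.15542211,  0.33284524, -0.06466819,  1.46092157,  0.02163365,
        1.34988402, -0.08851059]), 'joint_vel': array([ 0.00303456, -0.00052908, -0.00129362, -0.00020378, -0.00032909,
        0.00056994,  0.00045036]), 'joint_torque': array([-2.94484914e-05, -6.23244882e+01,  2.46439775e-02, -3.89905000e+01,
       -6.14896207e-02,  3.95705458e-02,  8.49386447e-05]), 'ee_pos': array([ 0.23904555, -0.57707751,  0.22177992]), 'eef_rot': array([ 9.80778961e-01,  1.95120899e-01, -1.84342366e-04, -6.55701148e-04]), 'ft_force': array([-0.39387622, -0.22962986, -0.42079919]), 'torque': array([-0.00289133, -0.04062978,  0.00827169]), 'width': 0.08689185177071372}
side 53.14368748522866 257.87706760747534 192.70812366739955 [[-0.7444, -0.4724, 0.4719, -0.1226], [-0.6677, 0.5142, -0.5384, 0.6446], [0.0117, -0.7158, -0.6982, 0.9595], [0.0, 0.0, 0.0, 1.0]] ['pixels', 'fov_y', 'cx', 'cy', 'cam_to_world']
top 51.24143083358257 253.6325872216592 183.93022834625188 [[0.0165, -0.9987, 0.0487, 0.3928], [-0.9999, -0.0166, 0.0001, -0.0292], [0.0007, -0.0487, -0.9988, 1.3817], [0.0, 0.0, 0.0, 1.0]] ['pixels', 'fov_y', 'cx', 'cy', 'cam_to_world']
```

View pics/side0.png

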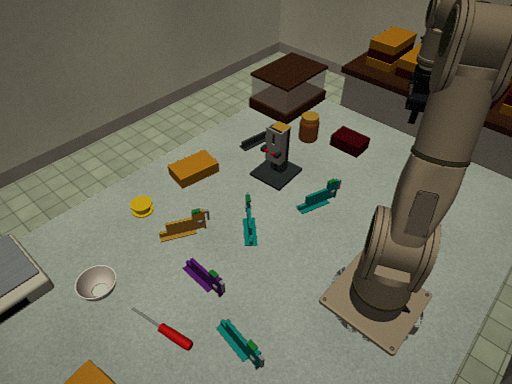

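View pics/top0.png

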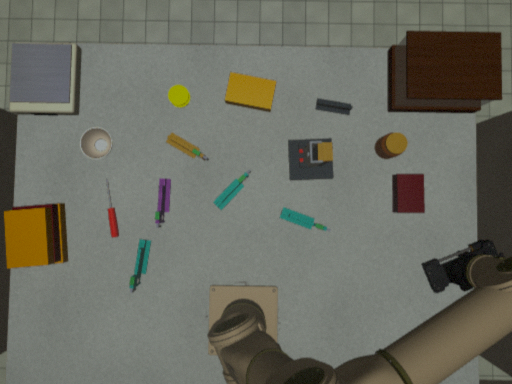

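The candidates are: brass at top (187,147) / side (185,225); turquoise at top (233,190), (304,219) and (141,265); purple at top (163,201); the dark spare rail at top (334,106). By its colour the brass one is the right one, so I'll check close crops.

Run:
```python
import cv2,numpy as np
t=cv2.imread("pics/top0.png");s=cv2.imread("pics/side0.png")
def z(im,x0,y0,w,h,k): return cv2.resize(im[y0:y0+h,x0:x0+w],None,fx=k,fy=k,interpolation=cv2.INTER_CUBIC)
a=z(t,155,125,66,45,6);b=z(t,280,130,66,45,6)
c=z(s,150,195,66,55,6);d=z(s,245,115,66,80,6)
cv2.imwrite("pics/c1.png",np.hstack([a,b]));cv2.imwrite("pics/c2.png",np.hstack([np.vstack([c,np.zeros((150,396,3),np.uint8)]),d]))
```

```text
(no output)
```

View pics/c1.png

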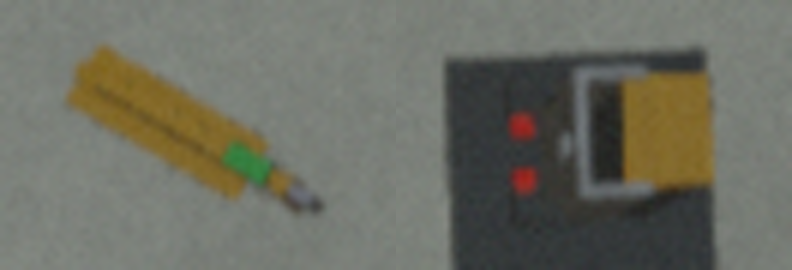

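View pics/c2.png

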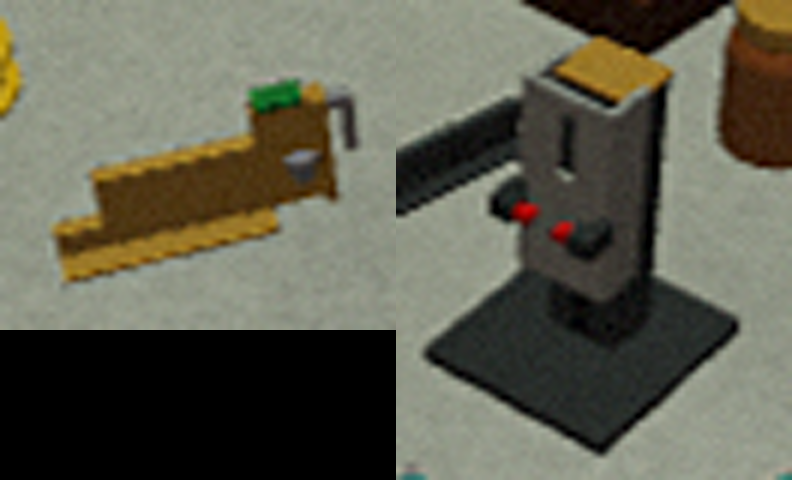

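The crops confirm it: a brass bracket with green pad (top ~(196,151)) and a steel hook on the right, and the upright with its slotted face toward +y and its red rollers at top ~(300,151)/(300,160). Next I'll get corner pixels and fit the poses.

```bash
cat > h.py <<'E'
import numpy as np,cv2
from scipy.optimize import least_squares
from scipy.spatial.transform import Rotation as R
def K(c):
    f=192/np.tan(np.radians(c["fov_y"])/2); return f
def proj(c,P):
    P=np.atleast_2d(P);T=np.linalg.inv(c["cam_to_world"]);q=P@T[:3,:3].T+T[:3,3];f=K(c)
    return np.c_[f*q[:,0]/q[:,2]+c["cx"],f*q[:,1]/q[:,2]+c["cy"]]
def place(p,L):
    x,y,a=p[:3];z=p[3] if len(p)>3 else 0
    L=np.atleast_2d(L);co,s=np.cos(a),np.sin(a)
    return np.c_[x+co*L[:,0]-s*L[:,1],y+s*L[:,0]+co*L[:,1],L[:,2]+z]
def fit(obs,p0):
    f=lambda p:np.concatenate([(proj(c,place(p,l))-px).ravel() for c,l,px in obs])
    s=least_squares(f,p0,loss="soft_l1");return s.x,f(s.x).reshape(-1,2)
E
python3 - <<'E'
import cv2,numpy as np
t=cv2.imread("pics/top0.png");s=cv2.imread("pics/side0.png")
def z(im,x0,y0,w,h,k): return cv2.resize(im[y0:y0+h,x0:x0+w],None,fx=k,fy=k,interpolation=cv2.INTER_CUBIC)
cv2.imwrite("pics/u.png",np.hstack([z(t,285,130,56,60,7),z(s,245,115,60,60,6)[:0] if 0 else z(t,285,130,1,60,7)]))
cv2.imwrite("pics/us.png",z(s,245,115,66,78,7))
E
```

```text
(no output)
```

View pics/u.png

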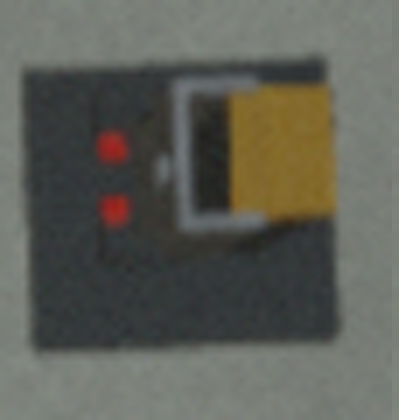

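View pics/us.png

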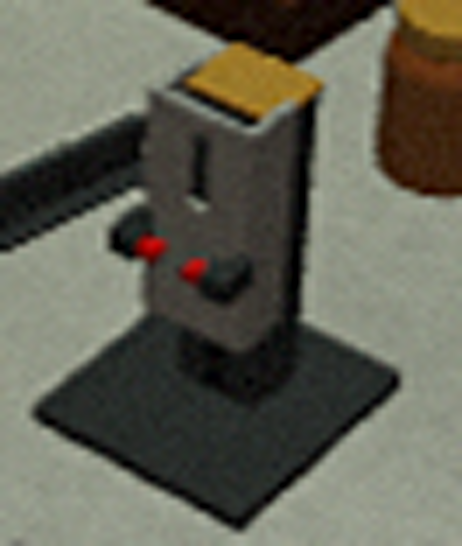

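Run:
```python
from h import *
from bench import r
import pickle
C={n:r.camera(n) for n in("top","side")};pickle.dump(C,open("C.pkl","wb"))
t,s=C["top"],C["side"]
def px(a,k,o): return np.array(a)/k+np.array(o)-.5+.5/k
m=1e-3
# bracket (origin grip; z of underside -34 -> offset z p=.034 fixed by local z from counter)
Lt=np.array([[-60,20,4],[-60,-20,4],[55,20,4],[55,-20,4],[65,0,86],[104.5,0,72]])*m
Pt=px([[105,45],[68,97],[268,143],[238,198],[248,162],[320,207]],6,(155,125))
Ls=np.array([[-60,-20,0],[55,-20,0],[65,0,86],[101,0,34]])*m
Ps=px([[65,282],[278,232],[275,95],[351,148]],6,(150,195))
p,e=fit([(t,Lt,Pt),(s,Ls,Ps)],[.55,.15,-2.0]);print("bracket grip",p,np.degrees(p[2]));print(e.round(1).tolist())
Lu=np.array([[-75,70,12],[75,70,12],[75,-70,12],[-75,-70,12]])*m
Pu=px([[24,72],[325,60],[338,338],[35,348]],7,(285,130))
Lus=np.array([[-75,70,6],[-75,-70,0],[75,-70,6]])*m
Pus=px([[35,410],[240,530],[400,376]],7,(245,115))
u,e=fit([(t,Lu,Pu),(s,Lus,Pus)],[.55,-.2,-1.57]);print("upright",u,np.degrees(u[2]));print(e.round(1).tolist())
for z in range(141,161,3):
    L=np.array([[-47,0,z-23],[-30,0,z],[-30,0,z+44]])*m
    q=proj(s,place(u,L)); 
    print(z,((q+.5-.5/7-[245,115])*7).round(0).tolist(), ((proj(t,place(u,L[:1]+[[0,0,.004]]))+.5-[285,130])*7).round(0).tolist())
L=np.array([[-30,26,202],[-30,-26,202],[-30,26,67],[-30,-26,67]])*m
print(((proj(s,place(u,L))+.5-[245,115])*7).round(0).tolist())
print(((proj(t,place(u,L))+.5-[285,130])*7).round(0).tolist())
st=r.read_state();print(st["time"])
```

```text
bracket grip [ 0.59098155  0.21593169 -2.10439646] -120.57303562018959
[[-0.2, -1.0], [-0.2, 0.1], [0.8, -0.1], [-0.3, 0.5], [0.1, 0.1], [-1.1, -0.6], [-0.0, 0.2], [0.6, 0.3], [0.2, -0.1], [0.3, -0.3]]
upright [ 0.55003816 -0.22326087 -1.51483528] -86.79366817713259
[[-0.1, -0.7], [0.4, -0.7], [0.5, 0.2], [0.1, 0.4], [-0.7, 0.3], [-0.0, 0.8], [0.6, 0.5]]
141 [[172.0, 275.0], [194.0, 222.0], [198.0, 150.0]] [[113.0, 180.0]]
144 [[172.0, 270.0], [195.0, 217.0], [198.0, 145.0]] [[114.0, 179.0]]
147 [[173.0, 265.0], [195.0, 212.0], [198.0, 140.0]] [[115.0, 179.0]]
150 [[173.0, 261.0], [195.0, 207.0], [199.0, 134.0]] [[116.0, 178.0]]
153 [[173.0, 256.0], [195.0, 203.0], [199.0, 129.0]] [[117.0, 177.0]]
156 [[173.0, 251.0], [196.0, 198.0], [199.0, 124.0]] [[117.0, 176.0]]
159 [[173.0, 246.0], [196.0, 193.0], [199.0, 119.0]] [[118.0, 175.0]]
[[157.0, 101.0], [243.0, 142.0], [150.0, 317.0], [230.0, 358.0]]
[[173.0, 95.0], [179.0, 217.0], [133.0, 138.0], [138.0, 248.0]]
0.2
```

Both fits leave residuals of about 1 px or less. The slot edge looks to be near 150 mm, give or take 3. Next I'll compute the approach above the bracket.

```bash
cat >> h.py <<'E'
def go(st,target,yawdeg):
    M=R.from_quat(st["eef_rot"]).as_matrix();d=M.T@(np.array(target)-st["ee_pos"])*1e3
    yaw=np.degrees(np.arctan2(M[1,0],M[0,0]));t=-(yawdeg-yaw);t=(t+180)%360-180
    print("pos",st["ee_pos"].round(4),"yaw",yaw.round(2),"axis z",M[:,2].round(3),"shift mm",d.round(1),"turn",round(t,2))
    return d,t
E
python3 - <<'E'
from h import *
from bench import r
s=r.read_state()
go(s,[.40,-.35,.32],59.4);go(s,[.591,.216,.16],59.4)
E
```

```text
pos [ 0.2392 -0.5772  0.2221] yaw 22.51 axis z [-0.     0.001 -1.   ] shift mm [ 235.6 -148.4  -97.8] turn -36.89
pos [ 0.2392 -0.5772  0.2221] yaw 22.51 axis z [-0.     0.001 -1.   ] shift mm [ 628.7 -598.    62.5] turn -36.89
```

```bash
python3 -m crank '[[0,[20,-15,-35],0],[0,[50,-40,-70],-5],[0,[80,-65,-90],-12],[0,[110,-95,-90],-19],[0,[140,-125,-90],-26],[0,[170,-155,-90],-33],[0,[200,-185,-90],-37],[0,[230,-215,-90],-37],[0,[260,-245,-90],-37],[0,[290,-275,-90],-37],[0,[320,-304,-90],-37],[0,[350,-333,-90],-37]]' 15
python3 - <<'E'
from h import *
from bench import r
s=r.read_state()
go(s,[.591,.216,.10],59.4);go(s,[.591,.216,.015],59.4); print(s["time"],s["joint_positions"].round(2),s["ft_force"])
E
```

```text
time: 1.2
ee_pos: [0.4283, -0.1501, 0.3127]
eef_rot: [0.868, 0.496, -0.0, 0.0]
ft_force: [1.1, -0.7, 0.0]
width: 0.0435
pos [ 0.4283 -0.1501  0.3127] yaw 59.5 axis z [ 0.    -0.001 -1.   ] shift mm [398.2 -45.8 212.5] turn 0.1
pos [ 0.4283 -0.1501  0.3127] yaw 59.5 axis z [ 0.    -0.001 -1.   ] shift mm [398.2 -45.8 297.5] turn 0.1
1.2 [ 0.77 -0.06 -0.51  1.71 -0.03  1.48 -0.26] [ 1.1313278  -0.69624729  0.01866909]
```

```bash
python3 -m crank '[[0,[35,-4,10],0],[0,[70,-8,25],0],[0,[105,-12,45],0],[0,[140,-16,65],0],[0,[175,-20,85],0],[0,[210,-24,105],0],[0,[245,-28,125],0],[0,[280,-32,145],0],[0,[315,-36,165],0],[0,[350,-40,185],0],[0,[380,-44,205],0],[0,[398,-46,212],0]]'
python3 -m crank '[[0,[5,0,0],0],[0,[5,0,0],0],[0,[5,0,0],0]]'
python3 - <<'E'
from h import *
from bench import r
s=r.read_state()
go(s,[.591,.216,.10],59.4);go(s,[.591,.216,.015],59.4); print(s["time"],s["ft_force"])
for n in("side","top"):
    c=r.camera(n)["pixels"][:,:,::-1]
    cv2.imwrite(f"pics/{n}1.png",cv2.resize(c[170:260,130:250] if n=="side" else c[100:190,130:250],None,fx=6,fy=6,interpolation=cv2.INTER_CUBIC))
E
```

```text
time: 2.2
ee_pos: [0.5891, 0.2173, 0.097]
eef_rot: [0.867, 0.497, -0.002, -0.001]
ft_force: [0.1, -0.1, 0.0]
width: 0.0434
time: 2.45
ee_pos: [0.5932, 0.2176, 0.101]
eef_rot: [0.868, 0.496, 0.0, 0.0]
ft_force: [0.8, -0.3, -0.1]
width: 0.043
pos [0.5932 0.2176 0.101 ] yaw 59.47 axis z [ 0. -0. -1.] shift mm [-2.5 -1.1  1. ] turn 0.07
pos [0.5932 0.2176 0.101 ] yaw 59.47 axis z [ 0. -0. -1.] shift mm [-2.5 -1.1 86. ] turn 0.07
2.45 [ 0.81620296 -0.25364446 -0.13474086]
```

View pics/side1.png

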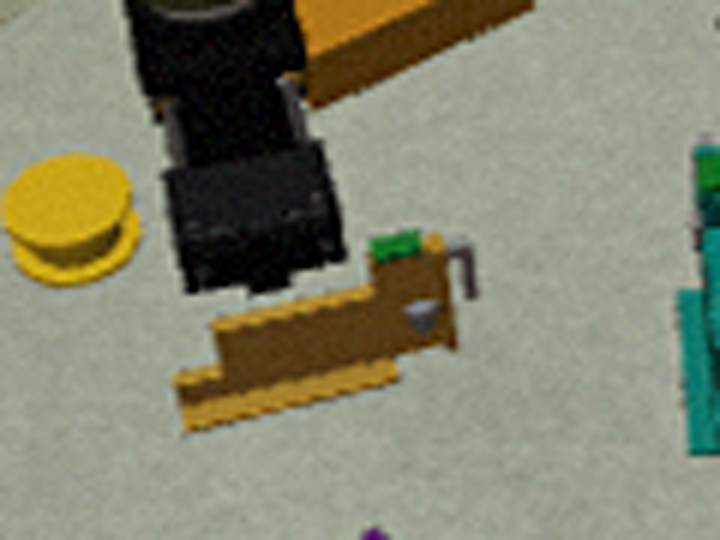

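View pics/top1.png

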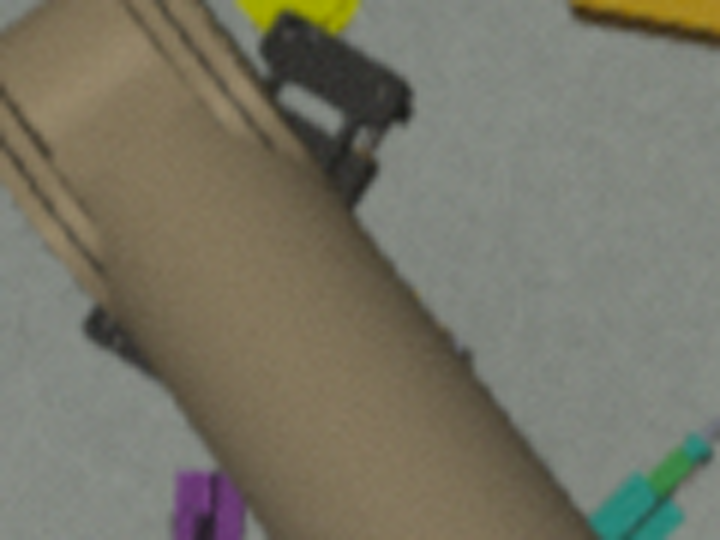

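The side view shows the gripper over the web (web top from side ≈(166,223) to (192,218)) with a clear way down. The top view is blocked by the arm. I'll descend and grip.

```bash
python3 -m crank '[[0,[-2,-1,30],0],[0,[-2,-1,60],0],[0,[-2,-1,75],0],[0,[-2,-1,85],0],[0,[-2,-1,85],0],[0,[-2,-1,85],0],[-1,[-2,-1,85],0],[-1,[-2,-1,85],0],[-1,[-2,-1,85],0],[-1,[-2,-1,85],0],[-1,[-2,-1,85],0]]' 35
python3 - <<'E'
from h import *
from bench import r
s=r.read_state()
go(s,[.591,.216,.015],59.4); print(s["time"],s["ft_force"],s["width"])
E
```

```text
time: 3.47
ee_pos: [0.5913, 0.2173, 0.016]
eef_rot: [0.868, 0.496, 0.0, 0.0]
ft_force: [-0.4, 0.7, -0.4]
width: 0.0182
pos [0.5913 0.2173 0.016 ] yaw 59.51 axis z [ 0.001  0.    -1.   ] shift mm [-1.3  0.4  1. ] turn 0.11
3.4667 [-0.40954826  0.65750806 -0.37118164] 0.01820673510183164
```

```bash
python3 -m crank '[[-1,[0,0,0],0],[-1,[0,0,0],0],[-1,[0,0,0],0],[-1,[0,0,0],0]]'
python3 -m crank '[[-1,[0,0,-2],0],[-1,[0,0,-5],0],[-1,[0,0,-15],0],[-1,[0,0,-40],0],[-1,[0,0,-40],0],[-1,[0,0,-40],0]]'
python3 - <<'E'
from h import *
from bench import r
s=r.read_state(); print(s["time"],s["ft_force"],s["torque"],s["width"])
go(s,[.591,.216,.055],59.4)
c=r.camera("side")["pixels"][:,:,::-1]
cv2.imwrite(f"pics/side2.png",cv2.resize(c[170:260,130:250],None,fx=6,fy=6,interpolation=cv2.INTER_CUBIC))
E
```

```text
time: 3.8
ee_pos: [0.5912, 0.2172, 0.0157]
eef_rot: [0.868, 0.496, 0.0, 0.0]
ft_force: [-0.4, 0.3, 2.9]
width: 0.0096
time: 4.3
ee_pos: [0.592, 0.2178, 0.0573]
eef_rot: [0.868, 0.496, 0.001, 0.0]
ft_force: [0.6, -0.1, -3.2]
width: 0.0096
4.3 [ 0.64599723 -0.10594872 -3.23139868] [ 0.05885369 -0.03736687 -0.00222706] 0.0095952763200049
pos [0.592  0.2178 0.0573] yaw 59.5 axis z [ 0.003  0.001 -1.   ] shift mm [-2.  -0.   2.3] turn 0.1
```

View pics/side2.png

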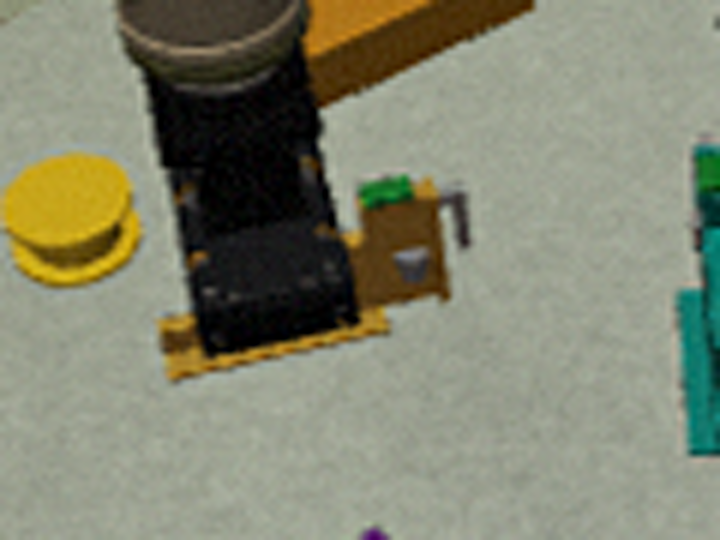

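The bracket is held level (hook tip at side ≈(207,211)). Resting on the counter, the TCP was 15.7 mm above the underside, so bracket_back is 52.3 mm above the TCP. Next is the carry to the upright.

```bash
cat >> h.py <<'E'
U=np.array([0.55003816,-0.22326087,-1.51483528])
def tcp(dist,back_z,lat=0.0):
    # grip dist = back-plane gap to face (m)
    g=place(U,[[-.030-.090-dist,lat,0]])[0]; g[2]=back_z-.0523; return g
E
python3 - <<'E'
from h import *
from bench import r
s=r.read_state(); g=tcp(.045,.195);print(g); go(s,g,93.2)
E
```

```text
[ 0.54080941 -0.05851916  0.1427    ]
pos [0.5913 0.2172 0.056 ] yaw 59.5 axis z [ 0.001 -0.    -1.   ] shift mm [-263.2   96.5  -86.8] turn -33.7
```

```bash
python3 -m crank '[[-1,[0,0,-30],0],[-1,[-15,5,-60],0],[-1,[-40,15,-90],-4],[-1,[-68,25,-110],-9],[-1,[-96,35,-115],-14],[-1,[-124,45,-115],-19],[-1,[-152,56,-115],-24],[-1,[-180,66,-112],-28],[-1,[-208,76,-105],-32],[-1,[-235,86,-95],-33.7],[-1,[-252,93,-90],-33.7],[-1,[-263,96,-87],-33.7]]'
python3 -m crank '[[-1,[0,0,0],0],[-1,[0,0,0],0],[-1,[0,0,0],0],[-1,[0,0,0],0]]'
python3 - <<'E'
from h import *
from bench import r
s=r.read_state(); g=tcp(.045,.195);go(s,g,93.2);print(s["time"],s["ft_force"],s["torque"],s["width"])
for n in("side","top"):
    c=r.camera(n)["pixels"][:,:,::-1];cv2.imwrite(f"pics/{n}3raw.png",c)
    k=(210,100) if n=="side" else (240,115)
    cv2.imwrite(f"pics/{n}3.png",cv2.resize(c[k[1]:k[1]+85,k[0]:k[0]+110],None,fx=7,fy=7,interpolation=cv2.INTER_CUBIC))
E
```

```text
time: 5.35
ee_pos: [0.5389, -0.0613, 0.1408]
eef_rot: [0.688, 0.725, -0.001, -0.001]
ft_force: [-0.1, 1.7, -3.1]
width: 0.0096
time: 5.68
ee_pos: [0.5407, -0.0561, 0.1429]
eef_rot: [0.686, 0.727, 0.0, 0.0]
ft_force: [0.4, -1.0, -3.0]
width: 0.0096
pos [ 0.5407 -0.0561  0.1429] yaw 93.35 axis z [ 0.001  0.001 -1.   ] shift mm [-2.4 -0.1  0.2] turn 0.15
5.6833 [ 0.35254165 -0.9854847  -2.97897422] [ 0.11457591 -0.10827925 -0.0101547 ] 0.009638797050297595
```

View pics/side3.png

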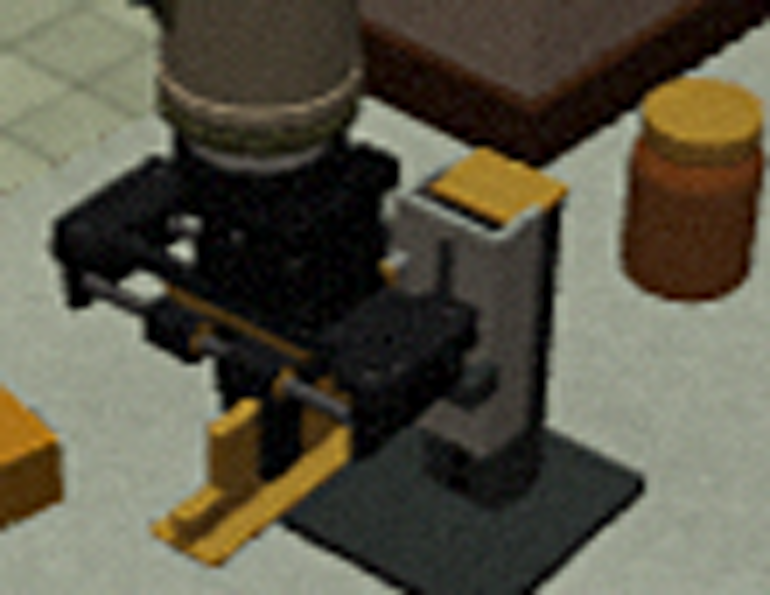

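View pics/top3.png

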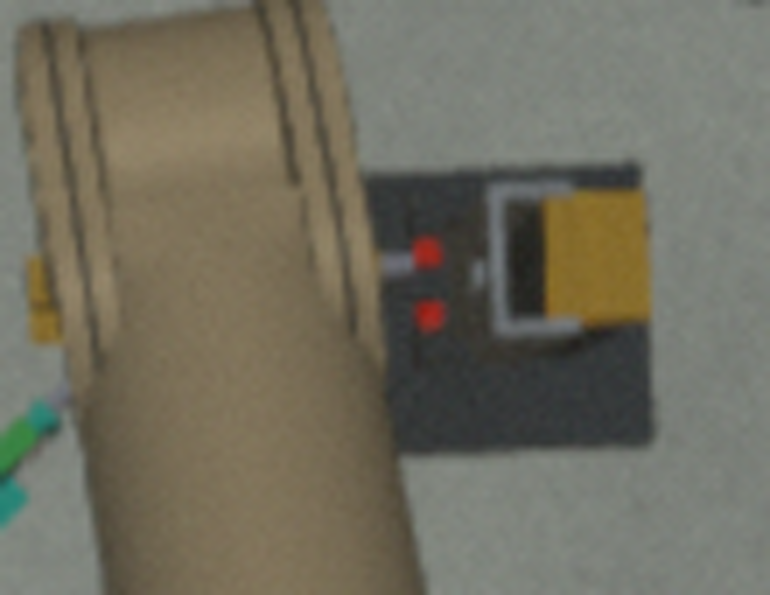

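Run:
```python
from h import *
import pickle
from bench import r
C=pickle.load(open("C.pkl","rb"));t=C["top"];s=r.read_state()
im=cv2.imread("pics/top3raw.png").astype(int);im0=cv2.imread("pics/top0.png").astype(int)
def f(P):return proj(t,P).round(2).tolist()
m=1e-3
print("slot edge",f(place(U,np.array([[-30,0,150],[-33,0,150]])*m)))
print("rollers",f(place(U,np.array([[-47,10,131],[-47,-10,131]])*m)))
print("plate top",f(place(U,np.array([[-30,26,202],[-30,-26,202],[-30,0,202]])*m)))
M=R.from_quat(s["eef_rot"]).as_matrix();bx=-M[:,0]
g=s["ee_pos"]+np.array([0,0,.019]);h=lambda d,z:g+bx*d*m+np.array([0,0,z*m])
print("hook",f(np.array([h(90,42),h(104.5,42)])))
# measured
for nm,I in(("0",im0),("3",im)):
    b,gg,rr=I[...,0],I[...,1],I[...,2]
    mk=((rr>120)&(gg<90)).astype(np.uint8)[130:185,280:345]
    n,l,st,ce=cv2.connectedComponentsWithStats(mk);print(nm,[(ce[i]+[280,130]).round(2).tolist()+[int(st[i,4])] for i in range(1,n)])
print(im[148:160,290:312].mean(2).astype(int))
```

```text
slot edge [[307.26, 153.94], [306.29, 153.97]]
rollers [[300.89, 151.73], [301.18, 158.06]]
plate top [[309.21, 143.05], [310.02, 160.5], [309.62, 151.77]]
hook [[293.89, 152.27], [298.79, 152.06]]
0 [[300.36, 150.55, 11], [301.11, 159.33, 9]]
3 [[300.38, 150.62, 13], [301.09, 159.64, 11]]
[[119 123 111  71  55  55  56  57  44  51  57  54  55  53  54  53  53  52
   57  74 108 109]
 [115 122 112  75  54  56  56  56  55  61  70  71  63  56  54  55  56  52
   57  65 109 112]
 [117 123 116  83  63  63  64  60  58  74  73  73  70  61  53  53  54  53
   52  63 106 111]
 [115 122 119  93  90  91  89  92  93  83  75  75  69  62  57  54  57  59
   56  64 107 113]
 [110 119 120 103 102 109 110 108 108  81  68  70  67  59  57  54  58  70
   88  80 107 114]
 [110 117 119 104  98 100 100  94  93  68  57  57  57  58  57  50  56  82
  107  84 109 114]
 [103 114 113 106  84  78  76  72  66  61  55  54  55  55  54  56  55  82
  106  85 103 109]
 [ 95 111 112 103  72  57  54  54  54  56  54  51  52  56  56  50  56  77
   94  75  94 111]
 [ 82 106 109 108  69  50  55  54  55  59  56  55  55  52  55  54  60  71
   69  64  93 109]
 [ 79 101 108 106  66  56  53  50  49  50  50  51  59  52  54  50  55  59
   58  57  94 109]
 [ 76  96 105 104  73  55  55  58  58  57  64  67  71  66  52  52  53  56
   54  58  85 105]
 [ 69  93 101 100  72  56  53  52  58  64  64  74  74  64  57  53  54  54
   50  58  81 108]]
```

The hook's predicted row (152.2) matches the measured one (152.2). The rollers' midpoint (155.05 vs 154.9) and the slot-edge highlight (308.0,153.7 vs 307.3,153.9) agree too, so it is lined up sideways. I'll approach to about 4 mm.

```bash
python3 - <<'E'
from h import *
from bench import r
s=r.read_state(); g=tcp(.019,.192);go(s,g,93.2)
E
python3 -m crank '[[-1,[-12,0,1],0.1],[-1,[-22,0,3],0.1],[-1,[-27,0,3],0.1],[-1,[-28,0,3],0.1],[-1,[-28,0,3],0.1],[-1,[-28,0,3],0.1]]'
python3 - <<'E'
from h import *
from bench import r
s=r.read_state(); g=tcp(.0145,.192);go(s,g,93.2);print(s["ft_force"])
E
```

```text
pos [ 0.5407 -0.0567  0.1429] yaw 93.32 axis z [ 0.001  0.    -1.   ] shift mm [-27.8   0.    3.2] turn 0.12
time: 6.28
ee_pos: [0.5419, -0.086, 0.1396]
eef_rot: [0.688, 0.726, 0.0, -0.0]
ft_force: [0.5, -0.3, -2.9]
width: 0.0098
pos [ 0.5419 -0.086   0.1396] yaw 93.1 axis z [ 0.  0. -1.] shift mm [-3.   0.5 -0.1] turn -0.1
[ 0.46048957 -0.29918258 -2.86613344]
```

```bash
python3 -m crank '[[-1,[-1,0.4,0],0],[-1,[-2,0.4,0],0],[-1,[-2,0.4,0],0]]'; python3 -m crank '[[-1,[-1,0,0],0],[-1,[-1,0,0],0]]';python3 -m crank '[[-1,[-1,0,0],0],[-1,[-1,0,0],0]]'
```

```text
time: 6.53
ee_pos: [0.5425, -0.0881, 0.1396]
eef_rot: [0.688, 0.726, -0.0, 0.0]
ft_force: [0.4, -1.0, -2.5]
width: 0.0099
time: 6.7
ee_pos: [0.5424, -0.0885, 0.1395]
eef_rot: [0.687, 0.726, 0.0, -0.0]
ft_force: [0.2, 1.8, -3.0]
width: 0.0098
time: 6.87
ee_pos: [0.5424, -0.0886, 0.1395]
eef_rot: [0.687, 0.727, 0.0, -0.001]
ft_force: [-1.0, 6.4, -2.4]
width: 0.0099
```

Contact is felt at y = −0.0885, as predicted, and the commanded stiffness is about 3–4 N/mm. I'll slide down lightly in 1 mm steps.

```bash
for i in 1; do python3 -m crank '[[-1,[0,0,1],0],[-1,[0,0,1],0]]'; done; python3 -m crank '[[-1,[0,0,1],0],[-1,[0,0,1],0]]'; python3 -m crank '[[-1,[0,0,1],0],[-1,[0,0,1],0]]'
```

```text
time: 7.03
ee_pos: [0.5426, -0.0886, 0.1386]
eef_rot: [0.687, 0.727, 0.0, -0.0]
ft_force: [-1.1, 5.8, -1.6]
width: 0.0097
time: 7.2
ee_pos: [0.5427, -0.0887, 0.1377]
eef_rot: [0.687, 0.727, 0.001, -0.0]
ft_force: [-0.3, 4.2, -0.8]
width: 0.0097
time: 7.37
ee_pos: [0.5427, -0.0887, 0.1367]
eef_rot: [0.687, 0.727, 0.001, -0.0]
ft_force: [-0.3, 5.1, -0.7]
width: 0.01
```

```bash
python3 -m crank '[[-1,[0,0,1],0],[-1,[0,0,1],0]]'; python3 -m crank '[[-1,[0,0,1],0],[-1,[0,0,1],0]]'
```

```text
time: 7.53
ee_pos: [0.5427, -0.0887, 0.1357]
eef_rot: [0.687, 0.727, 0.001, -0.0]
ft_force: [0.6, 5.6, -2.1]
width: 0.0098
time: 7.7
ee_pos: [0.5427, -0.0889, 0.1347]
eef_rot: [0.687, 0.726, 0.0, -0.0]
ft_force: [-0.5, 5.2, -1.7]
width: 0.0097
```

```bash
python3 -m crank '[[-1,[0,0,1],0],[-1,[0,0,1],0]]'; python3 -m crank '[[-1,[0,0,1],0],[-1,[0,0,1],0]]'
```

```text
time: 7.87
ee_pos: [0.5425, -0.09, 0.1335]
eef_rot: [0.688, 0.726, -0.0, 0.0]
ft_force: [-0.3, -1.0, -1.9]
width: 0.0098
time: 8.03
ee_pos: [0.5423, -0.0907, 0.1323]
eef_rot: [0.688, 0.726, -0.0, 0.0]
ft_force: [-0.2, -0.4, -2.8]
width: 0.0098
```

```bash
python3 -m crank '[[-1,[0,0,1],0],[-1,[0,0,1],0]]'; python3 -m crank '[[-1,[0,0,1],0],[-1,[0,0,1],0]]'
```

```text
time: 8.2
ee_pos: [0.5425, -0.0905, 0.1314]
eef_rot: [0.688, 0.726, -0.0, 0.0]
ft_force: [-0.2, -0.2, -3.0]
width: 0.0098
time: 8.37
ee_pos: [0.5428, -0.0904, 0.1309]
eef_rot: [0.688, 0.726, -0.0, 0.001]
ft_force: [-1.5, -1.0, 2.0]
width: 0.0096
```

The hook dropped in below TCP z ≈ 0.1337 and the tip bottomed at about 0.1313, so the slot edge is at about 149.5 mm. I'll lift to mid-window and go in.

```bash
python3 -m crank '[[-1,[0,0,-1.6],0],[-1,[0,0,-1.8],0],[-1,[0,0,-1.8],0]]'; python3 -m crank '[[-1,[-2,0,0],0],[-1,[-4,0,0],0],[-1,[-5,0,0],0],[-1,[-5,0,0],0]]'
```

```text
time: 8.62
ee_pos: [0.5424, -0.0899, 0.1323]
eef_rot: [0.688, 0.726, 0.0, -0.0]
ft_force: [0.1, -0.4, -2.4]
width: 0.0099
time: 8.95
ee_pos: [0.5427, -0.0955, 0.1322]
eef_rot: [0.688, 0.726, -0.0, -0.0]
ft_force: [-1.0, -0.3, -3.2]
width: 0.0097
```

```bash
python3 -m crank '[[-1,[-2,0,0],0],[-1,[-4,0,0],0],[-1,[-5,0,0],0],[-1,[-5,0,0],0]]'; python3 -m crank '[[-1,[-1,0,0],0],[-1,[-2,0,0],0],[-1,[-2,0,0],0]]'
```

```text
time: 9.28
ee_pos: [0.5431, -0.1004, 0.1323]
eef_rot: [0.688, 0.726, -0.0, 0.0]
ft_force: [-0.3, -0.1, -2.4]
width: 0.0095
time: 9.53
ee_pos: [0.5432, -0.1023, 0.1324]
eef_rot: [0.688, 0.726, -0.0, 0.0]
ft_force: [0.2, -1.0, -2.5]
width: 0.0099
```

```bash
python3 -m crank '[[-1,[-1,0,0],0],[-1,[-1,0,0],0]]'
```

```text
time: 9.7
ee_pos: [0.5432, -0.103, 0.1323]
eef_rot: [0.688, 0.726, 0.0, -0.0]
ft_force: [-0.1, 0.3, -3.1]
width: 0.0098
```

```bash
python3 -m crank '[[-1,[-1,0,0],0],[-1,[-1,0,0],0]]'
```

```text
time: 9.87
ee_pos: [0.5432, -0.103, 0.1323]
eef_rot: [0.687, 0.726, 0.0, -0.0]
ft_force: [-1.0, 4.5, -3.0]
width: 0.0098
```

The back plate is on the face. I'll ease off and go down until the collar meets the catches.

```bash
python3 -m crank '[[-1,[1.3,0,0],0],[-1,[1.3,0,2],0],[-1,[1.3,0,4],0],[-1,[1.3,0,6],0],[-1,[1.3,0,8],0],[-1,[1.3,0,8],0]]'; python3 -m crank '[[-1,[0,0,1],0],[-1,[0,0,2],0],[-1,[0,0,2],0]]'; python3 -m crank '[[-1,[0,0,1],0],[-1,[0,0,1],0]]'
```

```text
time: 10.37
ee_pos: [0.5429, -0.103, 0.1238]
eef_rot: [0.688, 0.726, -0.0, -0.0]
ft_force: [1.3, -1.2, -1.8]
width: 0.0097
time: 10.62
ee_pos: [0.5431, -0.1029, 0.1222]
eef_rot: [0.688, 0.726, -0.0, -0.0]
ft_force: [-0.6, 0.8, -2.3]
width: 0.0097
time: 10.78
ee_pos: [0.5432, -0.1028, 0.1212]
eef_rot: [0.688, 0.726, -0.0, 0.0]
ft_force: [-0.1, -0.1, -3.1]
width: 0.0098
```

```bash
python3 -m crank '[[-1,[0,0,1],0],[-1,[0,0,1],0]]';python3 -m crank '[[-1,[0,0,1],0],[-1,[0,0,1],0]]'
```

```text
time: 10.95
ee_pos: [0.5432, -0.1027, 0.1202]
eef_rot: [0.688, 0.726, -0.0, 0.0]
ft_force: [0.2, -0.1, -1.7]
width: 0.0097
time: 11.12
ee_pos: [0.5432, -0.1028, 0.1192]
eef_rot: [0.688, 0.726, -0.0, 0.0]
ft_force: [0.1, 0.2, -2.4]
width: 0.0099
```

```bash
python3 -m crank '[[-1,[0,0,1],0],[-1,[0,0,1],0]]';python3 -m crank '[[-1,[0,0,1],0],[-1,[0,0,1],0]]'
```

```text
time: 11.28
ee_pos: [0.5432, -0.1027, 0.1183]
eef_rot: [0.688, 0.726, 0.0, 0.0]
ft_force: [0.3, 0.4, -1.9]
width: 0.0098
time: 11.45
ee_pos: [0.5433, -0.1027, 0.1173]
eef_rot: [0.688, 0.726, 0.0, 0.0]
ft_force: [0.8, -0.2, -1.6]
width: 0.0095
```

```bash
python3 -m crank '[[-1,[0,0,1],0],[-1,[0,0,1],0]]';python3 -m crank '[[-1,[0,0,1],0],[-1,[0,0,1],0]]'
```

```text
time: 11.62
ee_pos: [0.5433, -0.1028, 0.1164]
eef_rot: [0.688, 0.726, 0.0, 0.0]
ft_force: [-0.8, -0.3, -1.7]
width: 0.0097
time: 11.78
ee_pos: [0.5433, -0.1028, 0.1154]
eef_rot: [0.688, 0.726, 0.0, 0.0]
ft_force: [0.4, 0.4, -1.4]
width: 0.0093
```

Run:
```python
from h import *
from bench import r
s=r.read_state();print(s["torque"])
for n in("side","top"):
    c=r.camera(n)["pixels"][:,:,::-1];cv2.imwrite(f"pics/{n}4raw.png",c)
    k=(210,100) if n=="side" else (240,115)
    cv2.imwrite(f"pics/{n}4.png",cv2.resize(c[k[1]:k[1]+85,k[0]:k[0]+110],None,fx=7,fy=7,interpolation=cv2.INTER_CUBIC))
```

```text
[-0.13969493 -0.21509597  0.03475203]
```

View pics/side4.png

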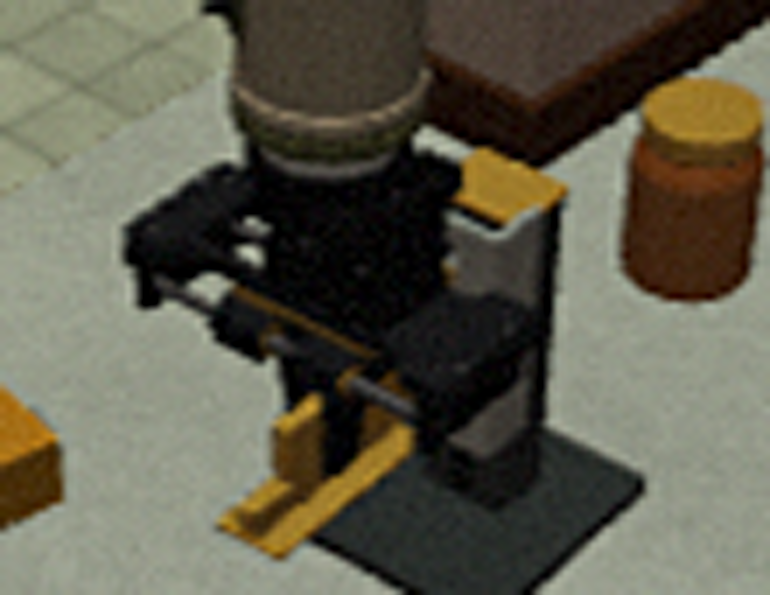

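View pics/top4.png

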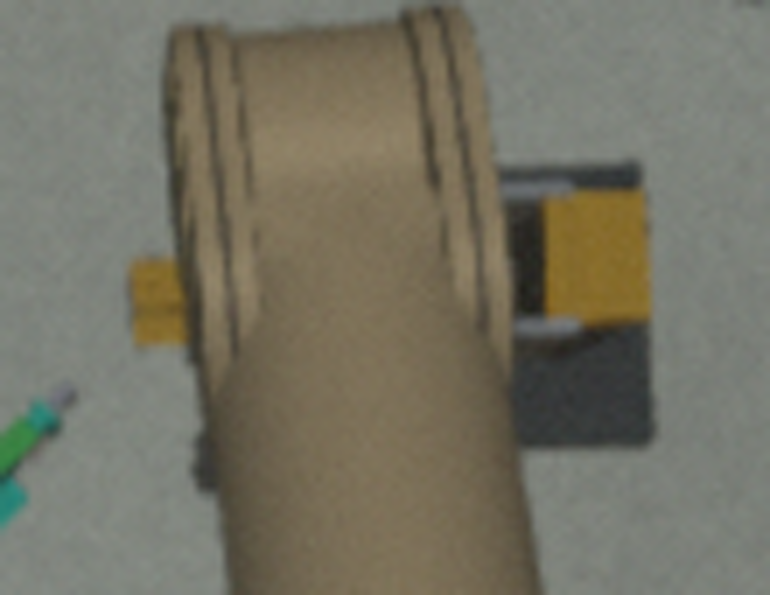

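The side view shows the bracket level against the face, and the hook is hidden behind the gripper. I'll keep going gently.

```bash
python3 -m crank '[[-1,[0,0,1],0],[-1,[0,0,1],0]]';python3 -m crank '[[-1,[0,0,1],0],[-1,[0,0,1],0]]'; python3 -c "
from bench import r
print(r.read_state()['torque'])"
```

```text
time: 12.05
ee_pos: [0.5433, -0.1028, 0.1145]
eef_rot: [0.688, 0.726, 0.0, 0.0]
ft_force: [0.9, -0.5, 0.5]
width: 0.0098
time: 12.22
ee_pos: [0.5434, -0.1028, 0.1135]
eef_rot: [0.688, 0.726, 0.0, 0.0]
ft_force: [0.5, -0.6, 1.4]
width: 0.0099
[-0.35427271 -0.21161636  0.04551939]
```

```bash
python3 -m crank '[[-1,[0,0,1],0],[-1,[0,0,1],0]]';python3 -m crank '[[-1,[0,0,1],0],[-1,[0,0,1],0]]'; python3 -c "
from bench import r
print(r.read_state()['torque'])"
```

```text
time: 12.38
ee_pos: [0.5434, -0.1028, 0.1125]
eef_rot: [0.688, 0.726, 0.0, 0.0]
ft_force: [0.3, -0.1, 2.5]
width: 0.0099
time: 12.55
ee_pos: [0.5435, -0.1028, 0.1116]
eef_rot: [0.688, 0.726, 0.0, 0.0]
ft_force: [0.4, -0.2, 3.2]
width: 0.01
[-0.45145687 -0.1922571   0.02124436]
```

The catch load is now around 6 N. Rather than force it from the distant grip, I'll ease back up, release, and press on the pad.

```bash
python3 -m crank '[[-1,[0,0,-2],0],[-1,[0,0,-4],0],[-1,[0,0,-5.5],0],[-1,[0,0,-5.5],0]]'; python3 -m crank '[[-0.7,[0,0,0],0],[-0.5,[0,0,0],0],[-0.3,[0,0,0],0],[-0.3,[0,0,0],0],[-0.3,[0,0,0],0]]'
python3 - <<'E'
from h import *
from bench import r
s=r.read_state();print(s["torque"],s["width"])
c=r.camera("side")["pixels"][:,:,::-1];k=(210,100)
cv2.imwrite(f"pics/side5.png",cv2.resize(c[k[1]:k[1]+85,k[0]:k[0]+110],None,fx=7,fy=7,interpolation=cv2.INTER_CUBIC))
E
```

```text
time: 12.88
ee_pos: [0.5432, -0.1023, 0.1169]
eef_rot: [0.688, 0.726, 0.0, -0.0]
ft_force: [1.4, 0.7, -1.3]
width: 0.0098
time: 13.3
ee_pos: [0.5432, -0.1028, 0.1169]
eef_rot: [0.688, 0.726, -0.0, 0.0]
ft_force: [0.3, 0.9, -1.4]
width: 0.0279
[-0.03768883 -0.05065109  0.00951694] 0.027896265350796166
```

View pics/side5.png

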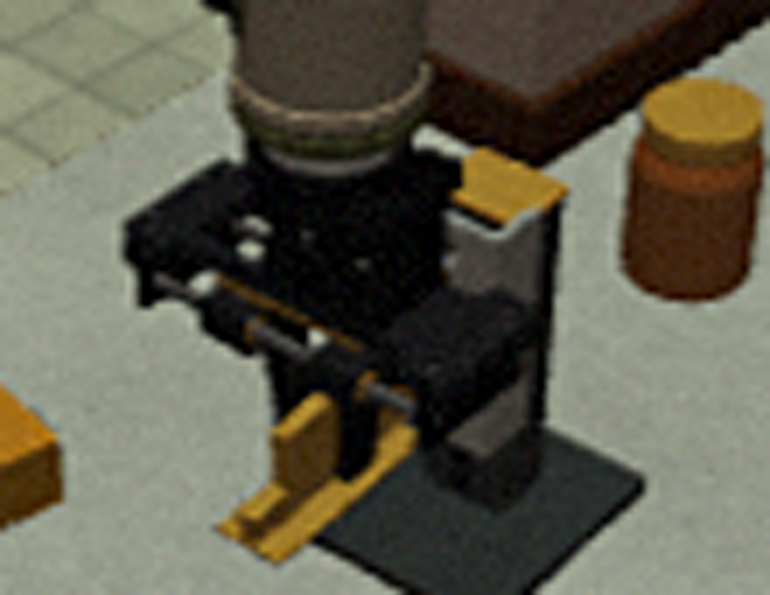

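The bracket hangs stably in the slot. I'll rise, shut the fingers, and look.

```bash
python3 -m crank '[[-0.3,[0,0,-10],0],[-0.3,[0,0,-25],0],[-0.3,[0,0,-55],0],[-0.3,[0,0,-85],0],[-1,[0,0,-112],0],[-1,[0,0,-115],0],[-1,[0,0,-115],0],[-1,[0,0,-115],0],[-1,[0,0,-115],0]]' 20
python3 - <<'E'
from h import *
from bench import r
s=r.read_state();print(s["torque"],s["width"])
go(s,place(U,[[-.030-.025,0,.215]])[0],93.2)
for n in("side","top"):
    c=r.camera(n)["pixels"][:,:,::-1];cv2.imwrite(f"pics/{n}6raw.png",c)
    k=(210,100) if n=="side" else (240,115)
    cv2.imwrite(f"pics/{n}6.png",cv2.resize(c[k[1]:k[1]+85,k[0]:k[0]+110],None,fx=7,fy=7,interpolation=cv2.INTER_CUBIC))
E
```

```text
time: 14.1
ee_pos: [0.5426, -0.1027, 0.2309]
eef_rot: [0.688, 0.726, -0.0, -0.001]
ft_force: [-1.4, 0.6, 0.3]
width: 0.0058
[ 0.01569709 -0.026139   -0.02076152] 0.005817149396067967
pos [ 0.5426 -0.1027  0.2309] yaw 93.11 axis z [-0.002  0.    -1.   ] shift mm [-65.7   0.8  15.9] turn -0.09
```

View pics/side6.png

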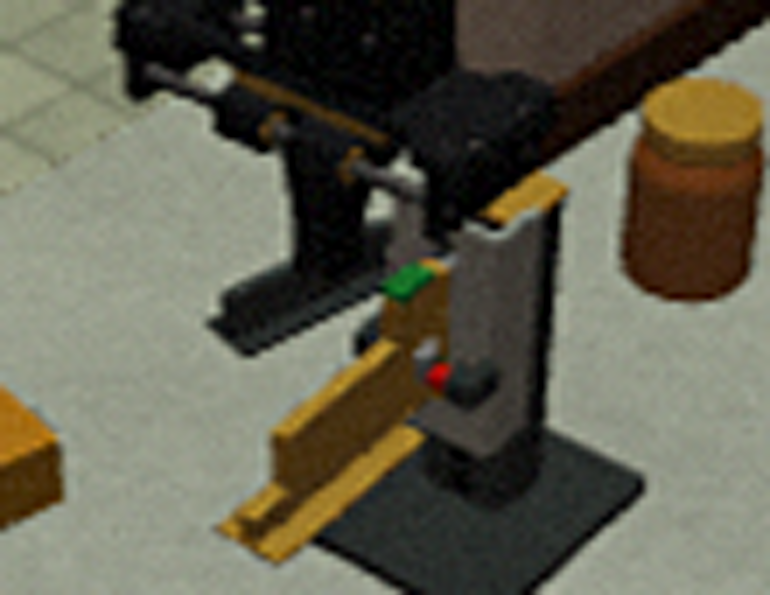

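The side view shows the bracket level in the slot, with the collar on the red roller (≈(272,154)) and the green pad at ≈(268,140). I'll move over the pad, then lower to contact.

```bash
python3 -m crank '[[-1,[-15,0.5,0],0],[-1,[-35,0.5,0],0],[-1,[-55,0.5,0],0],[-1,[-65,0.5,0],0],[-1,[-67,0.5,0],0],[-1,[-67,0.5,8],0],[-1,[-67,0.5,20],0],[-1,[-67,0.5,30],0],[-1,[-67,0.5,33],0],[-1,[-67,0.5,33],0]]'
python3 - <<'E'
from h import *
from bench import r
s=r.read_state();print(s["torque"],s["width"],s["ft_force"])
go(s,place(U,[[-.030-.023,0,.18]])[0],93.2)
for n in("side",):
    c=r.camera(n)["pixels"][:,:,::-1]
    k=(210,100)
    cv2.imwrite(f"pics/{n}7.png",cv2.resize(c[k[1]:k[1]+85,k[0]:k[0]+110],None,fx=7,fy=7,interpolation=cv2.INTER_CUBIC))
E
```

```text
time: 15.03
ee_pos: [0.5466, -0.1687, 0.1973]
eef_rot: [0.687, 0.726, -0.0, -0.001]
ft_force: [-0.4, -0.6, 1.0]
width: 0.0004
[ 0.00809479 -0.1075972   0.04071268] 0.0004352079682203034 [-0.37162439 -0.59083316  0.95955142]
pos [ 0.5466 -0.1687  0.1973] yaw 93.18 axis z [-0.002  0.001 -1.   ] shift mm [-1.7  0.4 17.3] turn -0.02
```

View pics/side7.png

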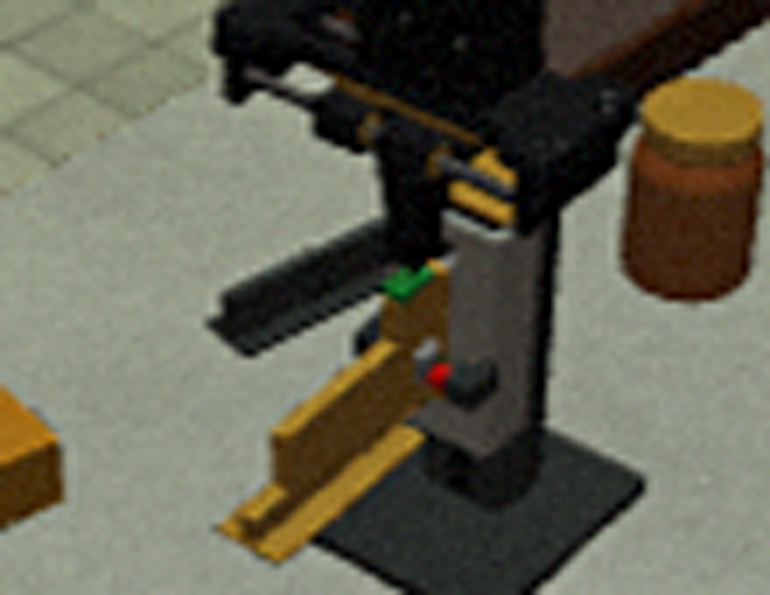

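```bash
python3 -m crank '[[-1,[0,0.3,2],0],[-1,[0,0.3,5],0],[-1,[0,0.3,5],0]]'; python3 -m crank '[[-1,[0,0,2],0],[-1,[0,0,4],0],[-1,[0,0,4],0]]'; python3 -m crank '[[-1,[0,0,2],0],[-1,[0,0,3],0],[-1,[0,0,3],0]]'
```

```text
time: 15.33
ee_pos: [0.5476, -0.1695, 0.1936]
eef_rot: [0.688, 0.726, -0.0, -0.0]
ft_force: [0.1, -0.5, 0.8]
width: 0.0007
time: 15.58
ee_pos: [0.5475, -0.1696, 0.1895]
eef_rot: [0.688, 0.726, -0.0, -0.0]
ft_force: [-0.2, 0.5, -0.9]
width: 0.0008
time: 15.83
ee_pos: [0.5478, -0.1696, 0.1869]
eef_rot: [0.688, 0.726, 0.0, 0.0]
ft_force: [-0.6, -1.0, 1.2]
width: 0.0002
```

```bash
python3 -m crank '[[-1,[0,0,2],0],[-1,[0,0,2],0]]'; python3 -m crank '[[-1,[0,0,2],0],[-1,[0,0,2],0]]'
```

```text
time: 16.0
ee_pos: [0.5479, -0.1697, 0.185]
eef_rot: [0.688, 0.726, 0.0, 0.0]
ft_force: [-0.4, -0.2, 0.4]
width: 0.0002
time: 16.17
ee_pos: [0.5479, -0.1697, 0.1831]
eef_rot: [0.688, 0.726, 0.0, 0.0]
ft_force: [0.4, -0.1, -0.5]
width: 0.0003
```

```bash
python3 -m crank '[[-1,[0,0,1],0],[-1,[0,0,1],0]]'
python3 - <<'E'
from h import *
from bench import r
s=r.read_state();print(s["torque"],s["width"],s["ft_force"])
for n in("side",):
    c=r.camera(n)["pixels"][:,:,::-1]
    k=(240,110)
    cv2.imwrite(f"pics/{n}8.png",cv2.resize(c[k[1]:k[1]+65,k[0]:k[0]+70],None,fx=9,fy=9,interpolation=cv2.INTER_CUBIC))
E
```

```text
time: 16.33
ee_pos: [0.5479, -0.1698, 0.1822]
eef_rot: [0.688, 0.726, 0.0, 0.0]
ft_force: [1.4, -1.1, 4.1]
width: 0.0002
[-0.20606037 -0.16490937  0.00382941] 0.00020164480359926087 [ 1.36095695 -1.12752453  4.08826641]
```

View pics/side8.png

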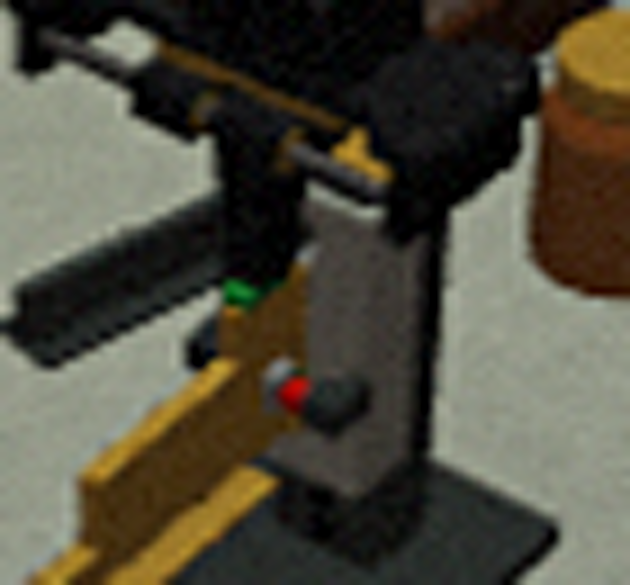

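Contact is on the pad at 0.182. I'll press on in small steps.

```bash
python3 -m crank '[[-1,[0,0,1],0],[-1,[0,0,1],0]]'; python3 -m crank '[[-1,[0,0,1],0],[-1,[0,0,1],0]]'; python3 -m crank '[[-1,[0,0,1],0],[-1,[0,0,1],0]]'
```

```text
time: 16.55
ee_pos: [0.548, -0.1698, 0.1812]
eef_rot: [0.688, 0.726, 0.0, 0.001]
ft_force: [1.2, -0.2, 4.4]
width: 0.0005
time: 16.72
ee_pos: [0.5479, -0.1698, 0.1803]
eef_rot: [0.688, 0.726, 0.0, 0.001]
ft_force: [1.1, -0.8, 4.8]
width: 0.0003
time: 16.88
ee_pos: [0.5479, -0.1699, 0.1792]
eef_rot: [0.688, 0.726, 0.0, 0.001]
ft_force: [1.2, -2.0, 4.0]
width: 0.0006
```

```bash
python3 -m crank '[[-1,[0,0,1],0],[-1,[0,0,1],0]]'; python3 -m crank '[[-1,[0,0,1],0],[-1,[0,0,1],0]]'; python3 -m crank '[[-1,[0,0,1],0],[-1,[0,0,1],0]]'
```

```text
time: 17.05
ee_pos: [0.5478, -0.1699, 0.178]
eef_rot: [0.688, 0.726, -0.0, 0.0]
ft_force: [1.0, -1.8, 2.0]
width: 0.0004
time: 17.22
ee_pos: [0.5471, -0.1694, 0.1761]
eef_rot: [0.688, 0.726, -0.0, -0.001]
ft_force: [-0.4, -0.4, 0.2]
width: 0.0005
time: 17.38
ee_pos: [0.5472, -0.1693, 0.1751]
eef_rot: [0.688, 0.726, -0.0, -0.001]
ft_force: [-0.5, -0.1, -1.1]
width: 0.0006
```

```bash
python3 -m crank '[[-1,[0,0,1],0],[-1,[0,0,1],0]]'; python3 -m crank '[[-1,[0,0,1],0],[-1,[0,0,1],0]]'
```

```text
time: 17.55
ee_pos: [0.5474, -0.1694, 0.1745]
eef_rot: [0.688, 0.726, -0.0, -0.0]
ft_force: [-1.0, 0.5, 0.1]
width: 0.0004
time: 17.72
ee_pos: [0.5475, -0.1695, 0.1736]
eef_rot: [0.688, 0.726, -0.0, -0.0]
ft_force: [-0.2, -0.8, -0.0]
width: 0.0003
```

Run:
```python
from h import *
from bench import r
for n in("side",):
    c=r.camera(n)["pixels"][:,:,::-1];cv2.imwrite("pics/side9raw.png",c)
    k=(240,110)
    cv2.imwrite(f"pics/{n}9.png",cv2.resize(c[k[1]:k[1]+65,k[0]:k[0]+70],None,fx=9,fy=9,interpolation=cv2.INTER_CUBIC))
```

```text
(no output)
```

View pics/side9.png

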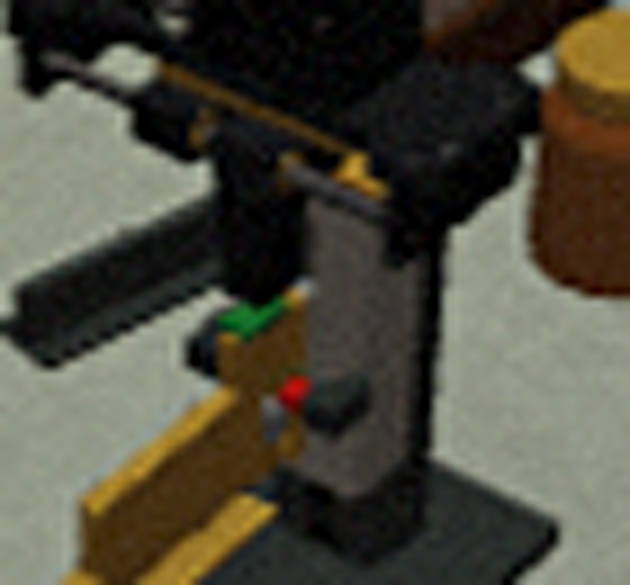

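The roller (≈(272.5,153.5)) now sits above the collar, so it has snapped. I'll lower to feel the pad at home height and seat it gently.

```bash
python3 -m crank '[[-1,[0,0,2],0],[-1,[0,0,3],0],[-1,[0,0,3],0]]'; python3 -m crank '[[-1,[0,0,1],0],[-1,[0,0,1],0]]'; python3 -m crank '[[-1,[0,0,1],0],[-1,[0,0,1],0]]'
```

```text
time: 18.02
ee_pos: [0.5475, -0.1695, 0.1705]
eef_rot: [0.688, 0.726, -0.0, -0.0]
ft_force: [0.7, -0.8, 0.1]
width: 0.0003
time: 18.18
ee_pos: [0.5475, -0.1696, 0.1697]
eef_rot: [0.688, 0.726, -0.0, -0.0]
ft_force: [0.6, -0.1, -0.9]
width: 0.0003
time: 18.35
ee_pos: [0.5476, -0.1696, 0.1687]
eef_rot: [0.688, 0.726, -0.0, -0.0]
ft_force: [0.1, -0.1, 0.2]
width: 0.0004
```

```bash
python3 -m crank '[[-1,[0,0,1],0],[-1,[0,0,1],0]]'; python3 -m crank '[[-1,[0,0,1],0],[-1,[0,0,1],0]]'
```

```text
time: 18.52
ee_pos: [0.5476, -0.1696, 0.1677]
eef_rot: [0.688, 0.726, -0.0, 0.0]
ft_force: [0.1, 1.4, 0.4]
width: 0.0007
time: 18.68
ee_pos: [0.548, -0.1695, 0.1675]
eef_rot: [0.688, 0.726, 0.0, 0.0]
ft_force: [-0.9, 0.5, 4.5]
width: 0.0006
```

The pad is met at 0.1677, against 0.1675 expected for home, and it is stiff. One firmer touch of about 8–10 N, then I'll retreat.

```bash
python3 -m crank '[[-1,[0,0,1],0],[-1,[0,0,1],0],[-1,[0,0,1],0]]'; python3 -m crank '[[-1,[0,0,-3],0],[-1,[0,0,-10],0],[-1,[0,0,-30],0],[-1,[0,0,-60],0],[-1,[10,0,-80],0],[-1,[40,0,-100],0],[-1,[75,0,-110],0],[-1,[110,0,-115],0],[-1,[145,0,-115],0],[-1,[175,0,-115],0],[-1,[195,0,-115],0],[-1,[200,0,-115],0]]'
python3 - <<'E'
from h import *
from bench import r
for n in("side","top"):
    c=r.camera(n)["pixels"][:,:,::-1];cv2.imwrite(f"pics/{n}10raw.png",c)
    k=(230,110) if n=="side" else (270,120)
    cv2.imwrite(f"pics/{n}10.png",cv2.resize(c[k[1]:k[1]+65,k[0]:k[0]+85],None,fx=9,fy=9,interpolation=cv2.INTER_CUBIC))
E
```

```text
time: 18.93
ee_pos: [0.5483, -0.1695, 0.1673]
eef_rot: [0.688, 0.726, 0.0, 0.001]
ft_force: [-2.6, 1.9, 11.3]
width: 0.0005
time: 19.93
ee_pos: [0.5361, 0.0348, 0.2816]
eef_rot: [0.686, 0.728, 0.001, 0.0]
ft_force: [-0.5, -0.1, 0.2]
width: 0.0006
```

View pics/side10.png

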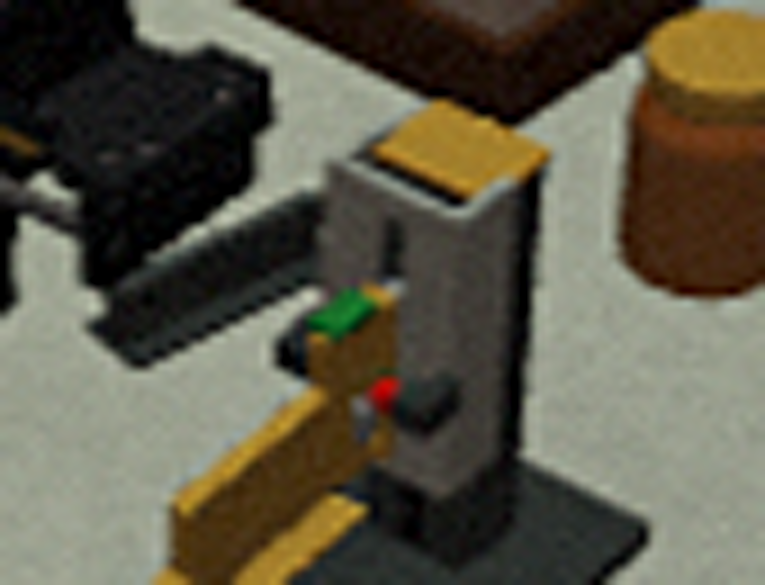

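View pics/top10.png

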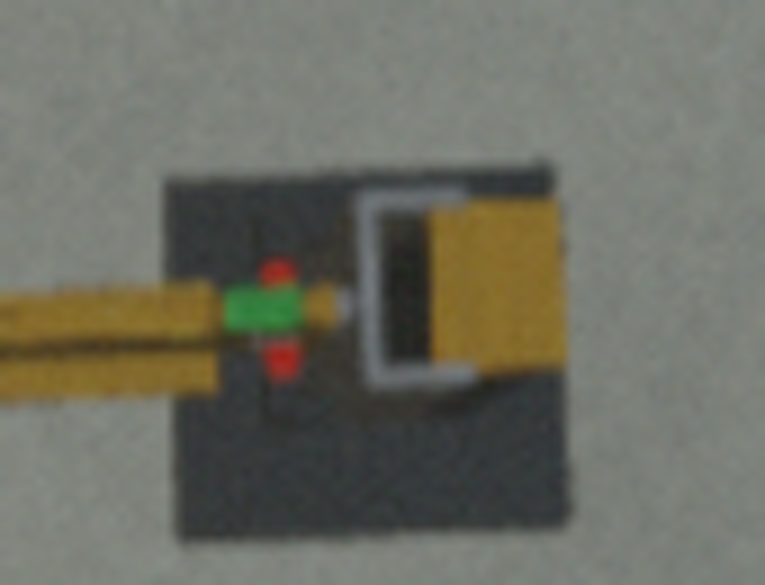

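Both rollers show beside the bracket, which sits in the slot. Next is a numeric check of catches, levelness and bystanders.

Run:
```python
from h import *
import pickle
C=pickle.load(open("C.pkl","rb"))
a=cv2.imread("pics/top0.png");b=cv2.imread("pics/top10raw.png")
for I in(a,b):
    rr=I[...,2].astype(int)-I[...,1];print(rr[145:166,299:303].max(1).tolist())
t,s=C["top"],C["side"];m=1e-3
u=np.append(U,0);e=149.5-68
P=np.array([[-30-150,20,e+0],[-30-150,-20,e],[-30-25,0,e+86],[-30-125,0,e+56]])*m
print("pred side",((proj(s,place(U,P))+.5-[230,110])*9).round(0).tolist(),"nose/pad/webtop-rear")
d=cv2.absdiff(cv2.GaussianBlur(a,(5,5),0),cv2.GaussianBlur(b,(5,5),0)).max(2)>30
n,l,st,ce=cv2.connectedComponentsWithStats(d.astype(np.uint8));print([(st[i].tolist()) for i in range(1,n) if st[i,4]>6])
I=cv2.imread("pics/side10raw.png");cv2.imwrite("pics/s11.png",cv2.resize(I[130:195,225:305],None,fx=9,fy=9,interpolation=cv2.INTER_CUBIC))
```

```text
[1, 0, 0, 23, 77, 105, 112, 79, 27, 0, -2, -1, 14, 81, 114, 107, 79, 30, 0, -1, 0]
[1, -1, 0, 24, 81, 101, 49, -27, -67, -65, -61, -27, 16, 74, 116, 109, 82, 29, 2, -1, -2]
pred side [[98.0, 624.0], [179.0, 670.0], [348.0, 306.0], [180.0, 499.0]] nose/pad/webtop-rear
[[227, 95, 16, 11, 102], [190, 101, 118, 257, 8392], [243, 111, 3, 7, 9], [247, 124, 4, 13, 15], [166, 133, 37, 25, 439], [247, 241, 241, 143, 12037], [503, 263, 9, 6, 29], [478, 281, 34, 71, 1809], [235, 287, 6, 11, 50], [239, 299, 21, 11, 157], [225, 317, 17, 16, 112], [208, 320, 13, 19, 116], [233, 327, 13, 15, 83], [206, 335, 14, 26, 128], [220, 346, 8, 8, 38], [238, 362, 9, 14, 81], [247, 370, 3, 4, 11], [223, 373, 8, 11, 36]]
```

View pics/s11.png

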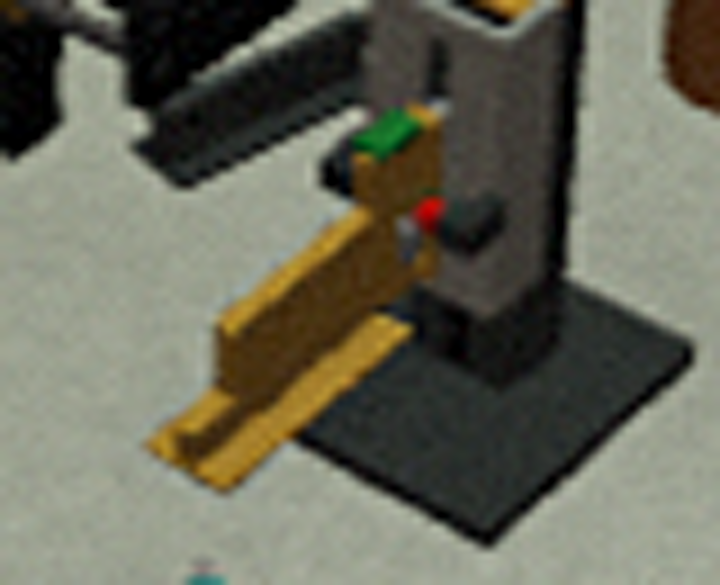

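View pics/top10raw.png

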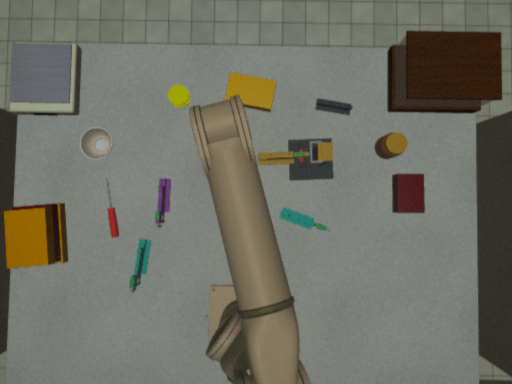

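Run:
```python
import cv2,numpy as np
f=lambda n:cv2.resize(cv2.imread(n)[60:125,215:285],None,fx=5,fy=5)
cv2.imwrite("pics/gb.png",np.hstack([f("pics/top0.png"),f("pics/top10raw.png")]))
```

```text
(no output)
```

View pics/gb.png

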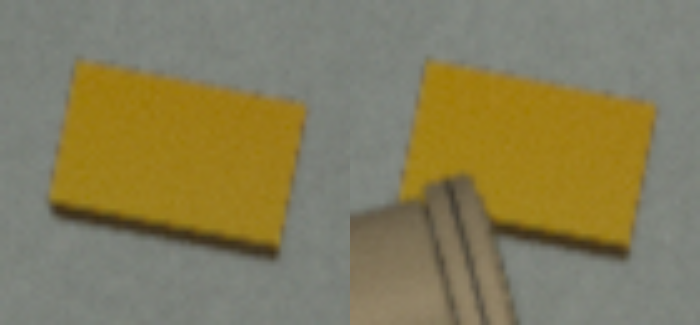

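The gold box hasn't moved; the arm just covers its corner. I'll let the arm settle, then hand in.

```bash
python3 -m crank '[[-1,[0,0,0],0],[-1,[0,0,0],0],[-1,[0,0,0],0],[-1,[0,0,0],0]]' && python3 -c "
from bench import r
print(abs(r.read_state()['joint_vel']).max(),r.read_state()['ft_force']);print(r.close_job())"
```

```text
time: 20.37
ee_pos: [0.5369, 0.029, 0.2807]
eef_rot: [0.688, 0.725, -0.0, -0.0]
ft_force: [0.7, 0.5, -0.2]
width: 0.0006
0.005813038752795473 [ 0.66889694  0.47885904 -0.24042247]
the job is handed in; nothing more can be done
None
```

The brass bracket is hooked into the upright, pressed home and released, and the job was handed in at about 20.4 s.

- **Finding the slot:** I slid the hook down the face at about 5 N until it dropped in, which put the slot edge at about 149.5 mm. I then went in until the back plate met the face.
- **Pressing:** I eased the collar onto the catches, let go, and pressed the green pad with shut fingers. It snapped at about 5 N, a little under the stated 6–12 N. The highest force I read was about 11 N, on the final seating press.

**Last checks**
- **Home height:** the pad's stop was felt at 167.7 mm, against 167.5 mm expected for home.
- **Catches:** both rollers are back at their starting position in the top view. The right one is seen above the collar; the left one is hidden in the side view, so it was confirmed only from the top.
- **Level:** the nose and pad lie within about 1 px of where a level, fully home bracket should be.
- **Bystanders:** every listed bystander looks unmoved in the top view; the arm hid one corner of the gold box.
- **Robot:** it was clear of everything and at rest.

**One disagreement:** after I let go, the bracket rested about 15 mm above home instead of the stated 22 mm. The snap and the final height were still as they should be.

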